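# Seat the end-mill holder in the tool-setting stand and turn it to the stop

### The job

Take the holder with the slim end mill out of the rack and seat it fully home in the spindle taper of the tool-setting stand: feel gently for the two drive dogs with its slots, never forcing it, and without shifting the spindle from where it stands. Then turn holder and spindle together clockwise, seen from above, gently up to the stop, and let go. Leave the other two holders, the opened engine controller and the side cutters where they are.

Things in the scene. Friction and masses are not known exactly. Their poses are not given: they have to be found in the camera images.
- mill_holder: Steel end-mill holder, 148 mm tall, 0.45 to 0.75 kg, upright in the rack. Origin on its axis in the gauge plane (z=0), z up. Below it a 7:24 tapered shank, dia 31.75 at z=0 to 17.75 at z=-48, then a stud dia 11 to z=-66. Above: flange dia 46 (z 2 to 22), neck dia 31 (to z=34), round nut dia 34 (to z=59), two-flute end mill dia 10, tip at z=82. Only this holder has such a slim tool.
- nut (a point): Point on the mill holder's axis at the middle of its round clamping nut (dia 34, 25 high), 46 mm above the gauge plane: the place to grip, any way round. The flange top is 24 mm below it, the tool tip 36 mm above it. Axes as the holder's.
- flange (a point): Centre of the underside of the mill holder's flange, 2 mm above the gauge plane. Axes as the holder's: two drive slots, 17 mm wide, open downward and outward, run through the flange on its +x and -x sides, floors 16 mm off the axis. They are alike: a half turn gives the same fit.
- drill_holder: Bystander: same shank and flange, carrying a keyless drill chuck, dia 38, pointed, top 93 mm above its gauge plane. Leave alone.
- shell_holder: Bystander: same shank and flange, carrying a wide face-mill head, dia 48, top 68 mm above its gauge plane. Leave alone.
- rack: Fixed black rack, 90 (x) x 290 (y) x 80 mm high, origin under its centre. Three round holes dia 35 at y=-95, 0 and 95; each holder hangs in one by its flange, gauge plane 78 mm above the bench. Which holder is in which hole varies.
- stand: Fixed tool-setting stand, origin at bench height on the spindle's upright axis. Grey base 265 (x -75 to 190) by 150 mm, 22 high; round housing dia 100, 88 high; in it the steel spindle dia 70, which turns about z with a drag of 0.25 N m while moving and stays where left. A column with a height gauge stands 160 mm off along +x, 240 mm high, its arm parked aside.
- nose (a point): Centre of the spindle's nose face, 105 mm above the bench: mouth of its oiled 7:24 taper bore, dia 31.75. Fully home, the holder's gauge plane (origin) lies level with this point. The taper is steep and does not grip: a light push sends it home, and it lifts out freely. Axes fixed, as the stand's: they do not show how the spindle stands.
- dog_tops (a point): Point on the axis level with the tops of the two drive dogs (opposite blocks 15.4 mm wide, 17.5 to 28 mm from the axis, 9 mm above the nose). With its slots not over them the flange rests here, the holder 7 mm short of home, loosely guided. The dogs' angle is not measured (see stop_pin): turn the holder under a few newtons until it drops over them (fit 2 degrees either way), or look.
- stop_pin (a point): Top of the stop pin on the housing. Turned clockwise, seen from above, a lug on the spindle meets it as a hard stop; the dogs then lie on the stand's x axis. At the start the spindle stands somewhere between 34 and 80 degrees anticlockwise of this stop.
- controller: Bystander: opened aluminium engine controller with green board, about 105 x 100 x 26 mm, loose on the bench. Leave alone.
- cutters: Bystander: blue-handled side cutters, 125 mm long, loose on the bench. Leave alone.

How it is judged:
On the way, in this order (a step that is already met when the one before it is completed fails the run):
1. the end-mill holder is lifted out of the rack (height (world z) of mill_holder above 0.15 m and contact force between mill_holder and rack below 0.1 N), for 0.1 s.
2. the holder is fully home in the taper, slots over the dogs, with the spindle still where it stood (at least 20 degrees short of the stop) (z of mill_holder in the frame of stand below 0.1068 m and horizontal distance between mill_holder and stand below 0.0015 m and angle between mill_holder's own z axis and vertical below 0.035 rad and angle between the x axis of mill_holder and the x axis of stand, either way round above 0.35 rad), for 0.2 s.
At the end, for the whole second after the job is handed in: The end-mill holder stands fully home in the spindle taper (within 1.8 mm of home, centred within 1.5 mm, upright within 2 degrees), slots over the dogs, turned to the stop (slots within 7 degrees of the stand's x axis), released and at rest; the bystanders within 20 mm of where they were (z of mill_holder in the frame of stand below 0.1068 m and horizontal distance between mill_holder and stand below 0.0015 m and angle between mill_holder's own z axis and vertical below 0.035 rad and angle between the x axis of mill_holder and the x axis of stand, either way round below 0.12 rad and linear speed of mill_holder below 0.02 m/s and distance of each of drill_holder, shell_holder, controller, cutters from where it was at the start of the episode below 0.02 m and contact force between mill_holder and rack below 0.1 N); the robot touches nothing.
It fails at once if the holder is forced: over 30 N on the stand while over 4 mm short of home, or over 200 N summed over all its contacts ((contact force between mill_holder and stand above 30 N and z of mill_holder in the frame of stand above 0.109 m) or contact force between mill_holder and stand above 200 N).
It fails at once if the fingers or arm press on the stand (more than 15 N) (contact force between any of the fingers, the arm and stand above 15 N).
It fails at once if another holder is disturbed (moved more than 20 mm) (distance of any of drill_holder, shell_holder from where it was at the start of the episode above 0.02 m).
It fails at once if the engine controller or the side cutters are disturbed (moved more than 20 mm) (distance of any of controller, cutters from where it was at the start of the episode above 0.02 m).
It also fails if it takes over 64 s, if anything falls off the work surface, if the arm or the gripper's body presses on something with over 40 N, if the wrist force passes 120 N, or if a joint passes its speed limit or range.

### The arm

A 6-joint arm with a two-finger parallel gripper is mounted at the origin on the work surface. World frame = base frame: x ahead of the robot, y to its left, z up, the work surface at z = 0. Lengths are in m, angles in rad, forces in N, time in s.
With the tool pointing down it reaches from about 0.225 to 0.875 m from the base axis. Payload 3.4 kg.
Tool frame: the origin (TCP) lies midway between the tips of the shut fingers; the grasp point (between the pads) lies manip.grip_point_offset behind it (manip.grip_point_offset is the distance from the TCP to the grasp point, in m); z points along the fingers, y is the line along which they close (so a half turn about z gives the same grasp; the last joint's range is limited). The gripper opens to 85 mm and grips with 20 to 120 N. Pads are 22 mm wide; open, the fingers measure 114 mm over their backs; the gripper's body (76 mm by 85 mm) begins 54 mm behind the grasp point. The pads swing forward as they close: fully open they stand 13 mm farther back than shut.
Start: joints at [1.063, 0.276, 1.505, -0, 1.361, -0.121], TCP at [0.217, 0.533, 0.231] pointing down, gripper open.
Joint ranges: [-2.89, 2.89], [-0.75, 2.08], [0.22, 2.7], [-1.18, 4.32], [0.11, 2.71], [-2.7, 2.7]. Speed limits (rad/s): [2.57, 2.57, 3.14, 3.14, 3.14, 3.14].

### API

Orientations are given as a unit quaternion [w, x, y, z].
In Python, from rig import manip, get_image, camera_info gives the robot as it stands. The module is installed in compiled form; this text tells all that it offers.
- The arm moves only by the shell command python3 -m crank 'ROWS' [FORCE]. ROWS is a JSON object of lists of equal length, an entry for each row: "translation": the shift along the tool's x, y, z in mm, a list of three; "roll": the turn about the tool's z in rad; "fingers": the opening, from 0 (shut) to 1 (fully open). A call has 1 to 8 rows; each row shifts and turns the commanded pose from where the row before left it, along the tool's axes as they then stand; what a row does not reach is not made up. A row lasts 1/10 s, in which the tool goes at most 50 mm and 8.59 degrees, less where a joint would pass 70% of its speed; a pose out of reach is approached as far as the arm can. A call is refused whole if a number of a shift passes 50 or a number of a turn 0.15, either way. A call with a gripper value outside its range is refused whole. The fingers move at their own pace and stop on an object; FORCE is the grip in N (left out, the last holds). Time passes only in rows, so rows that do not move let the fingers close. It gives the time, the measured TCP pose, the force, the opening and the grip force at its end, in the units of the state.
- manip.get_state(): the state, without advancing time (a new reading comes with each control period).
- get_image(name): name is "scene" or "top" or "wrist"; returns the picture (384x512x3 uint8, blue, green, red); there is no depth.
- camera_info(name): a dict with "mtx" (3x3 intrinsics, pixels), "rvec" (rotation vector, rad) and "tvec" (3), from world to camera coordinates, as OpenCV has them. Camera axes: x right, y down, z forward; pixel columns grow to the right and rows downward; lengths in m; the calibration is good to about 2 mm. A picture is of the moment at which its call begins: read the wrist's pose just before it. camera_info takes no time and is no camera call; for the wrist camera it gives the pose at the moment of the call.
- manip.sign_off(): hands the job in; it is judged then, once.
The state is a dict: "clock": time; "qpos": joint angles; "qd": joint speeds; "effort": joint torques, N m; "position": TCP position; "ee_rot": TCP orientation; "contact_force": force on the tool from outside, world axes, zero at the start; "moment": the same for the moment, N m; "width": finger opening in m; "gripper_force": force on a finger pad.
Only numpy, scipy, OpenCV 4.12 (cv2) and the standard library are available. Lean on these libraries where they do the work, as an engineer would, in place of code of your own. Each camera call takes 0.05 s, during which the arm holds its last target. There are 200 camera calls.

## Working session

There is one attempt and no reset: what is moved stays moved. The work goes in short steps, Python scripts to look and compute and a shell command to move; the robot and the scene stay as the last step left them, time stands still between calls to the robot, and variables do not carry over. Pictures are saved under pics/ and viewed, at most 12 in all, crops included, and the job is handed in when it is done.

```bash
mkdir -p pics; python3 - <<'E'
from rig import manip,get_image,camera_info
import cv2
print(manip.get_state(), manip.grip_point_offset)
for n in("scene","top"):
    cv2.imwrite(f"pics/{n}0.png",get_image(n)); print(n,camera_info(n))
E
```

```text
{'clock': 0.0, 'qpos': array([ 1.06302195e+00,  2.76575721e-01,  1.50616989e+00,  3.52485247e-05,
        1.36070801e+00, -1.20989451e-01]), 'qd': array([ 2.50786013e-04, -9.70610897e-05,  5.60987141e-04, -3.96174427e-04,
        1.41652518e-03, -2.44045685e-03]), 'effort': array([-1.56530132e-03, -4.16769683e+01, -2.45809060e+01, -1.93037686e-04,
        1.07195653e-02, -9.35552649e-07]), 'position': array([0.21661533, 0.53204318, 0.23043607]), 'ee_rot': array([-3.04120369e-04,  1.92192753e-01,  9.81356755e-01, -8.79547642e-04]), 'contact_force': array([-0.72204379,  0.30855229,  0.57326326]), 'moment': array([ 0.0224664 , -0.00209371,  0.0021283 ]), 'gripper_force': 0.0, 'width': 0.08551944960376724} 0.0187
scene {'mtx': array([[416.797305  ,   0.        , 256.54032055],
       [  0.        , 416.797305  , 193.17635929],
       [  0.        ,   0.        ,   1.        ]]), 'rvec': array([ 1.20361943,  2.07302635, -1.10288683]), 'tvec': array([ 0.23202001, -0.18997945,  1.70756454])}
top {'mtx': array([[369.59889961,   0.        , 260.50825949],
       [  0.        , 369.59889961, 190.32868964],
       [  0.        ,   0.        ,   1.        ]]), 'rvec': array([-2.1968857 ,  2.22883475, -0.06125738]), 'tvec': array([0.05607843, 0.55149762, 1.08097929])}
```

View pics/top0.png

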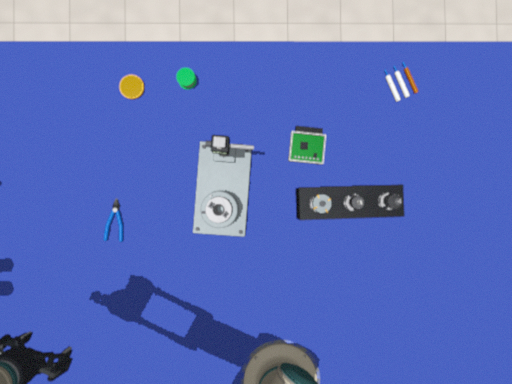

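View pics/scene0.png

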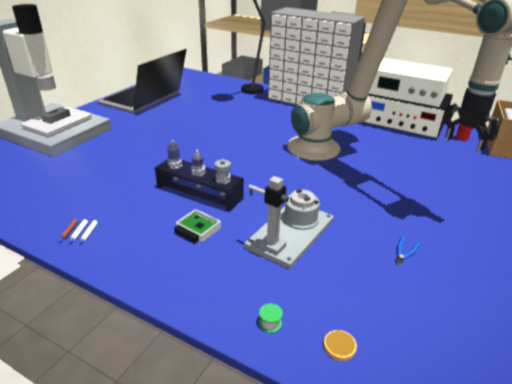

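The top view shows the rack's holders at (320,203), (355,202) and (390,201), with the stand's spindle at about (219,209). The scene view shows the slim mill at (197,160) in the middle hole, the shell mill at (223,170) and the drill chuck at (174,155). I'll zoom in on both.

```bash
cat > h.py <<'E'
import numpy as np,cv2
from rig import manip,get_image,camera_info
from scipy.spatial.transform import Rotation as R
def ray(ci,px,z):
    "world point at height z seen at pixel px"
    Rm=cv2.Rodrigues(ci["rvec"])[0]; t=ci["tvec"]
    p=cv2.undistortPoints(np.array([[px]],float),ci["mtx"],None)[0,0]
    d=Rm.T@np.r_[p,1]; c=-Rm.T@t
    return c+d*(z-c[2])/d[2]
def proj(ci,P): return cv2.projectPoints(np.array(P,float).reshape(-1,3),ci["rvec"],ci["tvec"],ci["mtx"],None)[0][:,0]
E
python3 - <<'E'
from h import *
im=cv2.imread("pics/top0.png")
a=cv2.resize(im[130:250,185:265],None,fx=5,fy=5,interpolation=cv2.INTER_CUBIC)
b=cv2.resize(im[160:240,290:365],None,fx=5,fy=5,interpolation=cv2.INTER_CUBIC)
b=cv2.copyMakeBorder(b,0,200,0,0,cv2.BORDER_CONSTANT)
cv2.imwrite("pics/z1.png",np.hstack([a,b]))
ci=camera_info("top")
for p,z in [((280,375),0),((219,209),.105),((320,203),.14),((355,202),.12),((390,201),.15)]: print(p,ray(ci,p,z).round(4))
for p in [(298,188),(403,185),(404,216),(299,219)]: print("rack",ray(ci,p,.08).round(4))
for p in [(200,143),(252,146),(245,236),(194,233)]: print("base",ray(ci,p,.022).round(4))
E
```

```text
(280, 375) [ 0.0112 -0.0011  0.    ]
(219, 209) [0.5023 0.1626 0.105 ]
(320, 203) [ 0.5147 -0.1003  0.14  ]
(355, 202) [ 0.5156 -0.1975  0.12  ]
(390, 201) [ 0.5173 -0.2797  0.15  ]
rack [ 0.5557 -0.0521  0.08  ]
rack [ 0.56   -0.3445  0.08  ]
rack [ 0.4742 -0.3453  0.08  ]
rack [ 0.4708 -0.0535  0.08  ]
base [0.6907 0.2211 0.022 ]
base [0.6806 0.0715 0.022 ]
base [0.4211 0.0953 0.022 ]
base [0.4324 0.2412 0.022 ]
```

View pics/z1.png

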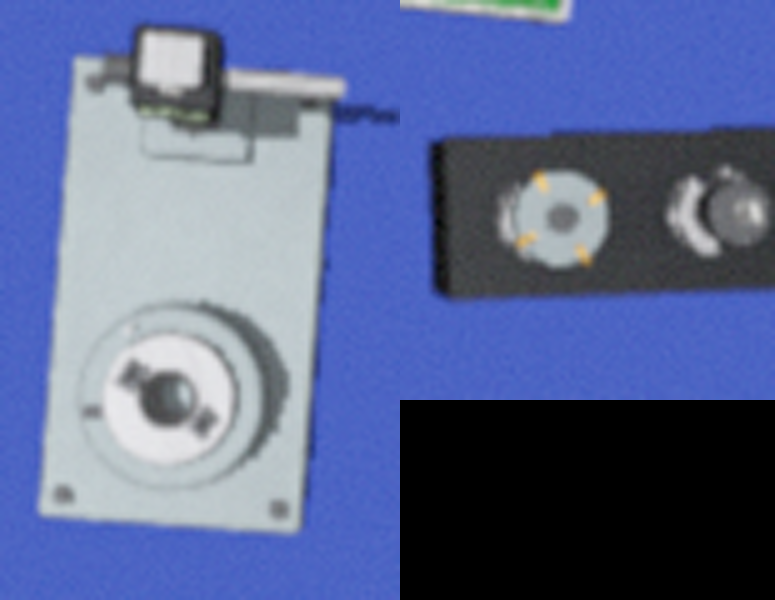

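The slim mill is in the middle hole, about (0.515,-0.199). The dogs in the crop lie at (130,375) and (205,423), about 57° anticlockwise in world, and the stand's x axis is at about -5°. The spindle is about (0.501,0.162). Next I raise the arm and square the gripper.

```bash
python3 -m crank '{"translation":[[0,0,-10],[0,0,-10],[0,0,-10],[0,0,-10],[0,0,-10],[0,0,-10],[0,0,-10],[0,0,-10]],"roll":[0.148,0.148,0.148,0.148,0.148,0.148,0.148,0.148],"fingers":[1,1,1,1,1,1,1,1]}'
python3 -m crank '{"translation":[[-50,20,0],[-50,20,0],[-50,20,0],[-50,20,0],[-50,20,0],[-50,20,0],[-50,20,0],[-50,20,0]],"roll":[0,0,0,0,0,0,0,0],"fingers":[1,1,1,1,1,1,1,1]}'
python3 -m crank '{"translation":[[-45,20,0],[-45,20,0],[-45,20,0],[-45,20,0],[-45,20,0],[-45,20,0],[0,0,0],[0,0,0]],"roll":[0,0,0,0,0,0,0,0],"fingers":[1,1,1,1,1,1,1,1]}'
python3 - <<'E'
from h import *
s=manip.get_state();ci=camera_info("wrist");im=get_image("wrist")
Rm=cv2.Rodrigues(ci["rvec"])[0]
print(s["position"],R.from_quat(s["ee_rot"],scalar_first=True).as_matrix().round(3),"cam",-Rm.T@ci["tvec"],Rm.round(2))
cv2.imwrite("pics/w1.png",im)
print(proj(ci,[[.515,-.199,.16],[.515,-.199,.1],[.501,.162,.114]]))
E
```

```text
clock: 0.9
position: [0.2168, 0.5323, 0.3112]
ee_rot: [0.0, 0.709, 0.705, -0.001]
contact_force: [-0.1, 0.0, -1.2]
width: 0.0854
gripper_force: 0.0
clock: 1.7
position: [0.3655, 0.1593, 0.3112]
ee_rot: [0.0, 0.707, 0.707, 0.0]
contact_force: [1.0, 0.0, -1.0]
width: 0.0856
gripper_force: 0.0
clock: 2.5
position: [0.4853, -0.1096, 0.3103]
ee_rot: [-0.001, 0.708, 0.706, -0.0]
contact_force: [-0.4, -0.3, -0.1]
width: 0.0857
gripper_force: 0.0
[ 0.48529071 -0.10963893  0.310346  ] [[ 0.002  1.    -0.002]
 [ 1.    -0.002  0.001]
 [ 0.001 -0.002 -1.   ]] cam [ 0.48528581 -0.03957586  0.4529876 ] [[ 1.   -0.   -0.  ]
 [-0.   -0.96  0.28]
 [-0.   -0.28 -0.96]]
[[ 276.57058837  262.3031106 ]
 [ 272.29773087  238.59754439]
 [ 265.92391973 -136.54344484]]
```

View pics/w1.png

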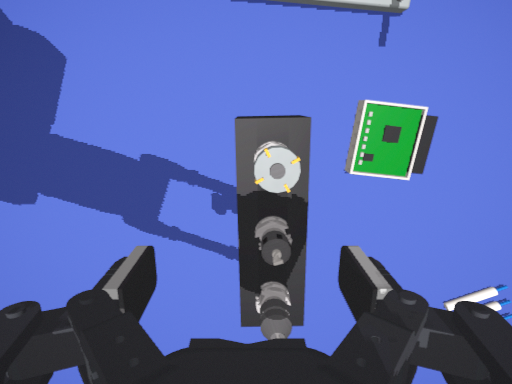

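The wrist view shows the slim end-mill tip at (277,258) on the middle holder, against a predicted (277,262), so the identity is confirmed. I'll zoom in to read the slots from nearer, off to the +y side.

```bash

python3 -m crank '{"translation":[[-30,30,20],[-30,0,20],[0,0,20],[0,0,0],[0,0,0]],"roll":[0,0,0,0,0],"fingers":[1,1,1,1,1]}'
python3 - <<'E'
from h import *
s=manip.get_state();ci=camera_info("wrist");im=get_image("wrist")
print(s["position"])
P=proj(ci,[[.515,-.199,.16],[.515,-.199,.1],[.515,-.199,.137]]);print(P)
c=P[1].astype(int);x0,y0=c[0]-50,c[1]-40
z=cv2.resize(im[y0:y0+100,x0:x0+100],None,fx=6,fy=6,interpolation=cv2.INTER_CUBIC)
print(x0,y0)
cv2.imwrite("pics/w2.png",cv2.convertScaleAbs(z,alpha=1.6,beta=10)); cv2.imwrite("pics/w2full.png",im)
E
```

```text
clock: 3.05
position: [0.5151, -0.1673, 0.2517]
ee_rot: [-0.0, 0.706, 0.708, 0.0]
contact_force: [0.1, 0.6, 0.1]
width: 0.0857
gripper_force: 0.0
[ 0.51514585 -0.16725544  0.2517174 ]
[[247.73922214 233.96777576]
 [247.6961684  209.97267113]
 [247.72059041 223.58376938]]
197 169
```

View pics/w2.png

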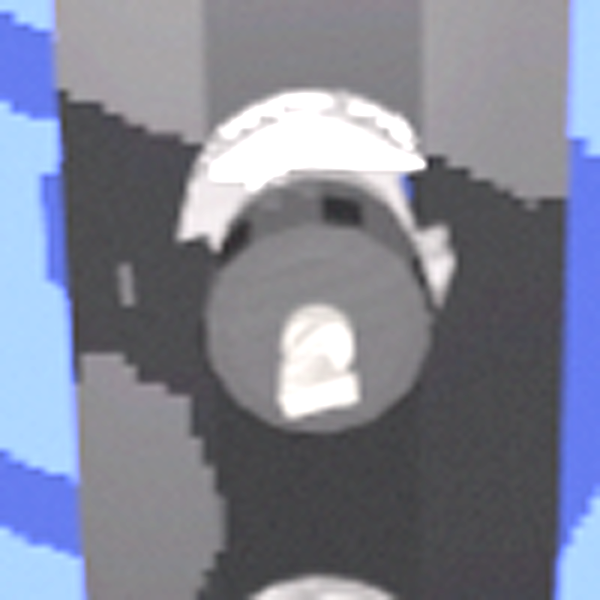

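The crop shows the nut's top circle centred at (317,328). The flange ring has a notch on the right between (425,162) and (432,230), and its left piece ends at (180,240). I convert these to angles.

```bash
python3 - <<'E'
from h import *
ci=camera_info("wrist")
w=lambda u,v,z: ray(ci,(197+(u+.5)/6,169+(v+.5)/6),z)
c=w(317,328,.137)[:2];print("nut",c)
for n,p in dict(Rup=(425,162),Rlow=(432,230),Rlow2=(452,250),Lend=(180,240),Lin=(212,245),top=(305,92),mid=(410,185)).items():
    for z in(.1,.08):
        q=w(*p,z)[:2]-c; print(n,z,(q*1e3).round(1),np.hypot(*q).round(4),np.degrees(np.arctan2(q[1],q[0])).round(1))
# stand: dogs from top camera
ct=camera_info("top");f=lambda u,v,z: ray(ct,(185+(u+.5)/5,130+(v+.5)/5),z)
d=f(130,375,.114)-f(205,423,.114);print("dog",d,np.degrees(np.arctan2(d[1],d[0])),(f(130,375,.114)+f(205,423,.114))/2)
E
```

```text
nut [ 0.51769078 -0.19988751]
Rup 0.1 [18.2 14.8] 0.0234 39.2
Rup 0.08 [19.6  8.9] 0.0215 24.3
Rlow 0.1 [19.6  2.9] 0.0198 8.5
Rlow 0.08 [21.1 -3.8] 0.0215 -10.3
Rlow2 0.1 [23.  -0.6] 0.023 -1.5
Rlow2 0.08 [24.8 -7.6] 0.0259 -17.1
Lend 0.1 [-22.7   1.1] 0.0227 177.3
Lend 0.08 [-24.   -5.8] 0.0247 -166.4
Lin 0.1 [-17.3   0.2] 0.0173 179.4
Lin 0.08 [-18.3  -6.8] 0.0195 -159.7
top 0.1 [-1.8 26.7] 0.0268 93.7
top 0.08 [-1.7 21.6] 0.0217 94.4
mid 0.1 [15.8 10.8] 0.0191 34.4
mid 0.08 [17.   4.6] 0.0176 15.1
dog [0.02582158 0.03894818 0.        ] 56.45671032465487 [0.50026245 0.16294453 0.114     ]
```

Both notches agree: slots at about 19° (the right one spans -1.5° to 39°, and the left edge fits at 177°), nut at (0.5177,-0.1999), dogs at about 56.5°. I go down and grip.

```bash

python3 -m crank '{"translation":[[-32.5,2.5,0],[0,0,25],[0,0,25],[0,0,25],[0,0,25],[0,0,25],[0,0,17],[0,0,0]],"roll":[0,0,0,0,0,0,0,0],"fingers":[1,1,1,1,1,1,1,1]}' 90
python3 -m crank '{"translation":[[0,0,0],[0,0,0],[0,0,0],[0,0,0],[0,0,0],[0,0,0],[0,0,0],[0,0,0]],"roll":[0,0,0,0,0,0,0,0],"fingers":[0,0,0,0,0,0,0,0]}' 90
```

```text
clock: 3.9
position: [0.5172, -0.1999, 0.1086]
ee_rot: [-0.001, 0.707, 0.708, -0.0]
contact_force: [0.4, 0.3, -0.1]
width: 0.0853
gripper_force: 0.0
clock: 4.7
position: [0.5182, -0.2016, 0.1109]
ee_rot: [0.001, 0.707, 0.707, 0.0]
contact_force: [-2.3, 0.7, 5.6]
width: 0.0316
gripper_force: 88.6
```

```bash
python3 - <<'E'
from h import *
s=manip.get_state();print(s["position"],s["contact_force"],s["moment"],s["width"])
im=get_image("wrist")[150:384,110:410]
cv2.imwrite("pics/w3.png",cv2.resize(cv2.convertScaleAbs(im,alpha=1.5,beta=10),None,fx=2.5,fy=2.5))
E
```

```text
[ 0.51824886 -0.20164771  0.11089776] [-2.29363284  0.72680109  5.64509799] [0.15429224 0.20745077 0.02947057] 0.03157140863714373
```

View pics/w3.png

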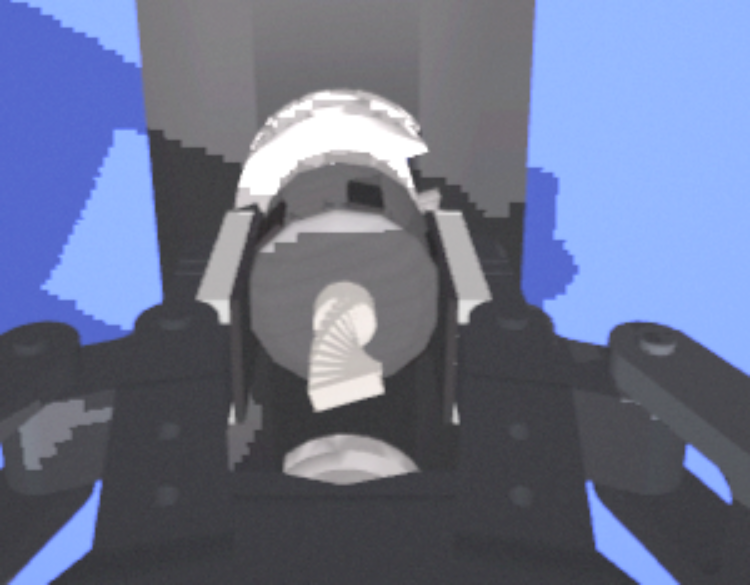

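The pads flank the nut squarely on both sides, with its top circle centred at about (343,300) in the crop. I lift.

```bash
python3 - <<'E'
from h import *
print(ray(camera_info("wrist"),(110+343.5/2.5,150+299/2.5),.137))
E
python3 -m crank '{"translation":[[0,0,-5],[0,0,-20],[0,0,-25],[0,0,-25],[0,0,-25],[0,0,-25],[0,0,-25],[0,0,-10]],"roll":[0,0,0,0,0,0,0,0],"fingers":[0,0,0,0,0,0,0,0]}' 90
python3 -m crank '{"translation":[[0,0,0],[0,0,0],[0,0,0]],"roll":[0,0,0],"fingers":[0,0,0]}' 90
python3 - <<'E'
from h import *
s=manip.get_state();print(s["position"],s["contact_force"],s["moment"],s["width"])
E
```

```text
[ 0.51771155 -0.1983372   0.137     ]
clock: 5.55
position: [0.5187, -0.2017, 0.2714]
ee_rot: [0.002, 0.707, 0.707, 0.001]
contact_force: [0.3, -0.2, -3.8]
width: 0.0318
gripper_force: 90.1
clock: 5.85
position: [0.517, -0.2009, 0.2674]
ee_rot: [-0.002, 0.707, 0.707, -0.0]
contact_force: [1.1, 0.1, -4.7]
width: 0.0315
gripper_force: 90.1
[ 0.51704831 -0.20086118  0.26738991] [ 1.12372126  0.07866692 -4.65403342] [-0.05548031  0.01163466  0.02348979] 0.03152373960991422
```

```bash

python3 -m crank '{"translation":[[20,-2,0],[40,-2,0],[40,-2,0],[40,-2,0],[40,-2,0],[40,-2,0],[40,-2,0],[30,-2,0]],"roll":[0,0,0,0,0,0,0,0],"fingers":[0,0,0,0,0,0,0,0]}' 90
python3 -m crank '{"translation":[[0,0,0],[0,0,0],[0,0,0],[0,0,0]],"roll":[0,0,0,0],"fingers":[0,0,0,0]}' 90
python3 - <<'E'
from h import *
s=manip.get_state();ci=camera_info("wrist");im=get_image("wrist");cv2.imwrite("pics/w4full.png",im)
print(s["position"])
T=s["position"];print("nut pred",proj(ci,[[T[0],T[1]+.002,T[2]+.026]]))
c=proj(ci,[.5005,.1628,.105])[0];print(c)
x0,y0=int(c[0])-40,max(0,int(c[1])-40)
a=cv2.resize(im[y0:y0+80,x0:x0+80],(480,480),interpolation=cv2.INTER_CUBIC)
b=cv2.resize(im[220:340,210:290],(320,480),interpolation=cv2.INTER_CUBIC)
print(x0,y0);cv2.imwrite("pics/w4.png",np.hstack([a,b]))
E
```

```text
clock: 6.65
position: [0.5008, 0.0911, 0.268]
ee_rot: [-0.001, 0.707, 0.708, -0.001]
contact_force: [0.5, -0.2, -4.0]
width: 0.0319
gripper_force: 90.0
clock: 7.05
position: [0.502, 0.0877, 0.2689]
ee_rot: [-0.0, 0.708, 0.707, -0.0]
contact_force: [0.7, -0.1, -4.3]
width: 0.0317
gripper_force: 90.0
[0.5019609  0.08766937 0.26886873]
nut pred [[248.42012571 272.07116747]]
[246.42447632  98.70211123]
206 58
```

View pics/w4.png

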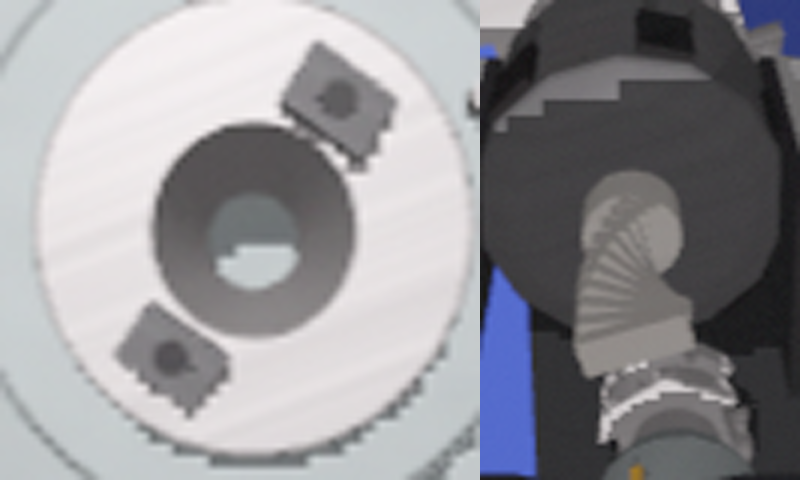

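The left crop shows the dogs' screw holes at (338,98) and (172,358), with the bore centre at about (254,229). The right crop shows the nut top circle centred at about (631,198). I compute the offsets.

```bash
python3 - <<'E'
from h import *
ci=camera_info("wrist");T=manip.get_state()["position"]
f=lambda u,v,z: ray(ci,(206+u/6-.0,58+v/6),z)
a,b=f(338,98,.114),f(172,358,.114)
print("dogs",a,b,np.hypot(*(a-b)[:2]),(a+b)/2,np.degrees(np.arctan2(*(a-b)[1::-1])))
print("bore",f(254,229,.105))
print("nut rel TCP",ray(ci,(210+151/4,220+198/4),T[2]+.026)-T)
E
```

```text
dogs [0.51499958 0.18362384 0.114     ] [0.48963171 0.14578084 0.114     ] 0.0455589913787364 [0.50231565 0.16470234 0.114     ] 56.16427121397144
bore [0.50242123 0.16512228 0.105     ]
nut rel TCP [-0.00030409  0.00323812  0.026     ]
```

```bash

python3 -m crank '{"translation":[[35,1.5,0],[35,0,0],[4.5,0,0],[0,0,0],[0,0,0],[0,0,0],[0,0,0],[0,0,0]],"roll":[0,0,0,-0.13,-0.13,-0.13,-0.13,-0.13],"fingers":[0,0,0,0,0,0,0,0]}' 90
python3 -m crank '{"translation":[[0,0,10],[0,0,20],[0,0,20],[0,0,10],[0,0,0],[0,0,0]],"roll":[0,0,0,0,0,0],"fingers":[0,0,0,0,0,0]}' 90
python3 - <<'E'
from h import *
s=manip.get_state();ci=camera_info("wrist");im=get_image("wrist");cv2.imwrite("pics/w5.png",im[100:384,60:460])
T=s["position"];M=R.from_quat(s["ee_rot"],scalar_first=True).as_matrix();print(T,np.degrees(np.arctan2(M[1,1],M[0,1])),s["contact_force"],"axis",(T+M@[.003,0,0])[:2], s["moment"])
E
```

```text
clock: 7.9
position: [0.5037, 0.162, 0.2692]
ee_rot: [0.0, 0.442, 0.897, -0.0]
contact_force: [1.3, -0.1, -5.3]
width: 0.0319
gripper_force: 89.8
clock: 8.5
position: [0.5039, 0.163, 0.2096]
ee_rot: [0.0, 0.445, 0.896, 0.0]
contact_force: [0.6, -0.8, -4.4]
width: 0.0319
gripper_force: 90.0
[0.50391657 0.16296209 0.20956156] 37.1724895335002 [ 0.60907727 -0.7778145  -4.44688204] axis [0.50210392 0.16535255] [ 0.02372831 -0.06307842 -0.00330324]
```

View pics/w5.png

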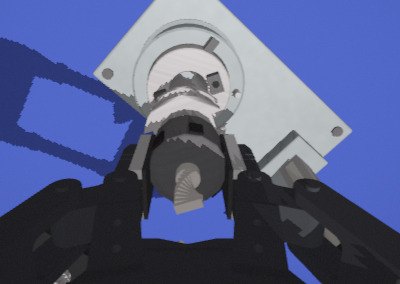

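The holder sits over the bore, with one dog visible at (213,83) in line with the expected slot direction. I go down in steps.

```bash

python3 -m crank '{"translation":[[0,0,8],[0,0,8],[0,0,8],[0,0,8],[0,0,8],[0,0,6],[0,0,4],[0,0,0]],"roll":[0,0,0,0,0,0,0,0],"fingers":[0,0,0,0,0,0,0,0]}' 90
python3 -m crank '{"translation":[[0,0,3],[0,0,2],[0,0,0],[0,0,0]],"roll":[0,0,0,0],"fingers":[0,0,0,0]}' 90
```

```text
clock: 9.35
position: [0.5031, 0.1631, 0.1586]
ee_rot: [-0.001, 0.444, 0.896, -0.0]
contact_force: [0.2, -0.2, -4.7]
width: 0.0316
gripper_force: 90.0
clock: 9.75
position: [0.5035, 0.1632, 0.1544]
ee_rot: [0.0, 0.444, 0.896, 0.0]
contact_force: [-0.7, -0.4, -5.1]
width: 0.0316
gripper_force: 90.0
```

```bash

python3 -m crank '{"translation":[[0,0,2],[0,0,2],[0,0,2],[0,0,0]],"roll":[0,0,0,0],"fingers":[0,0,0,0]}' 90
python3 -m crank '{"translation":[[0,0,2],[0,0,0],[0,0,0]],"roll":[0,0,0],"fingers":[0,0,0]}' 90
python3 -m crank '{"translation":[[0,0,1],[0,0,0],[0,0,0]],"roll":[0,0,0],"fingers":[0,0,0]}' 90
```

```text
clock: 10.15
position: [0.5039, 0.1634, 0.1481]
ee_rot: [0.0, 0.444, 0.896, 0.0]
contact_force: [1.4, 1.4, -5.5]
width: 0.0316
gripper_force: 90.0
clock: 10.45
position: [0.504, 0.1634, 0.1464]
ee_rot: [0.0, 0.444, 0.896, 0.001]
contact_force: [1.7, 0.9, -4.5]
width: 0.0319
gripper_force: 89.9
clock: 10.75
position: [0.5041, 0.1634, 0.1455]
ee_rot: [0.0, 0.444, 0.896, 0.001]
contact_force: [2.2, 1.2, -4.4]
width: 0.0314
gripper_force: 89.9
```

```bash

python3 -m crank '{"translation":[[0,0,1],[0,0,0],[0,0,0]],"roll":[0,0,0],"fingers":[0,0,0]}' 90
python3 -m crank '{"translation":[[0,0,1],[0,0,0],[0,0,0]],"roll":[0,0,0],"fingers":[0,0,0]}' 90
python3 -m crank '{"translation":[[0,0,1],[0,0,0],[0,0,0]],"roll":[0,0,0],"fingers":[0,0,0]}' 90
```

```text
clock: 11.05
position: [0.5041, 0.1634, 0.1445]
ee_rot: [0.001, 0.444, 0.896, 0.001]
contact_force: [2.2, 2.0, -3.7]
width: 0.0316
gripper_force: 90.0
clock: 11.35
position: [0.5041, 0.1635, 0.1435]
ee_rot: [0.001, 0.444, 0.896, 0.001]
contact_force: [4.8, 2.4, -3.6]
width: 0.0318
gripper_force: 90.0
clock: 11.65
position: [0.5043, 0.1635, 0.1425]
ee_rot: [0.001, 0.444, 0.896, 0.001]
contact_force: [4.4, 3.1, -3.6]
width: 0.0315
gripper_force: 90.0
```

```bash

python3 -m crank '{"translation":[[0,1.4,0],[0,0,0],[0,0,0]],"roll":[0,0,0],"fingers":[0,0,0]}' 90
python3 -m crank '{"translation":[[0,0,1],[0,0,0],[0,0,0]],"roll":[0,0,0],"fingers":[0,0,0]}' 90
python3 -m crank '{"translation":[[0,0,1],[0,0,0],[0,0,0]],"roll":[0,0,0],"fingers":[0,0,0]}' 90
```

```text
clock: 11.95
position: [0.5044, 0.1638, 0.1422]
ee_rot: [-0.0, 0.444, 0.896, -0.0]
contact_force: [3.5, 1.0, -3.1]
width: 0.0317
gripper_force: 90.0
clock: 12.25
position: [0.5045, 0.1639, 0.1411]
ee_rot: [-0.0, 0.444, 0.896, -0.0]
contact_force: [3.1, 1.0, -4.4]
width: 0.0317
gripper_force: 90.0
clock: 12.55
position: [0.5046, 0.164, 0.1402]
ee_rot: [-0.0, 0.444, 0.896, 0.0]
contact_force: [3.2, 1.7, -4.5]
width: 0.0318
gripper_force: 90.0
```

```bash

python3 -m crank '{"translation":[[0,1,1],[0,0,0],[0,0,0]],"roll":[0,0,0],"fingers":[0,0,0]}' 90
python3 -m crank '{"translation":[[0,0,1],[0,0,0],[0,0,0]],"roll":[0,0,0],"fingers":[0,0,0]}' 90
python3 -m crank '{"translation":[[0,0,1],[0,0,0],[0,0,0]],"roll":[0,0,0],"fingers":[0,0,0]}' 90
python3 -m crank '{"translation":[[0,0,1],[0,0,0],[0,0,0]],"roll":[0,0,0],"fingers":[0,0,0]}' 90
python3 -c "
from h import *
print(manip.get_state()['moment'])"
```

```text
clock: 12.85
position: [0.5049, 0.1641, 0.1391]
ee_rot: [-0.0, 0.444, 0.896, -0.001]
contact_force: [2.1, -1.2, -4.1]
width: 0.0318
gripper_force: 90.2
clock: 13.15
position: [0.505, 0.1641, 0.1384]
ee_rot: [-0.0, 0.444, 0.896, -0.001]
contact_force: [1.2, -2.8, -1.0]
width: 0.0316
gripper_force: 90.3
clock: 13.45
position: [0.5051, 0.164, 0.1378]
ee_rot: [0.0, 0.444, 0.896, -0.001]
contact_force: [-0.3, -5.2, 5.3]
width: 0.0314
gripper_force: 90.7
clock: 13.75
position: [0.5051, 0.164, 0.1375]
ee_rot: [0.0, 0.444, 0.896, -0.0]
contact_force: [-2.1, -5.4, 9.2]
width: 0.0315
gripper_force: 91.7
[-0.61384633  0.15053815  0.03199793]
```

It stopped rising against a firm seat at 0.1375, and the predicted home was 0.138. I ease off, release briefly so it settles freely, and look.

```bash

python3 -m crank '{"translation":[[-0.5,-1,-1],[0,0,-1],[0,0,0],[0,0,0]],"roll":[0,0,0,0],"fingers":[0,0,0,0]}' 90
python3 -m crank '{"translation":[[0,0,0],[0,0,0],[0,0,0],[0,0,0]],"roll":[0,0,0,0],"fingers":[0.65,0.65,0.65,0.65]}' 90
python3 - <<'E'
from h import *
s=manip.get_state();ci=camera_info("wrist");im=get_image("wrist")
print(s["position"],s["contact_force"],s["moment"],s["width"])
cv2.imwrite("pics/w6.png",cv2.resize(cv2.convertScaleAbs(im[80:360,110:410],alpha=1.3),None,fx=2,fy=2))
T=s["position"];M=R.from_quat(s["ee_rot"],scalar_first=True).as_matrix()
for c in([.5005,.1628],[.5024,.165]):
  for z in(.164,.171): print(c,z,(proj(ci,[*c,z])-[110,80])*2)
E
```

```text
clock: 14.15
position: [0.505, 0.1639, 0.1377]
ee_rot: [-0.0, 0.444, 0.896, 0.0]
contact_force: [2.0, -1.6, -5.3]
width: 0.0315
gripper_force: 89.9
clock: 14.55
position: [0.5046, 0.1638, 0.1384]
ee_rot: [-0.0, 0.444, 0.896, 0.0]
contact_force: [-0.1, -0.3, -0.2]
width: 0.0556
gripper_force: 0.0
[0.50464161 0.16378541 0.13842923] [-0.06392941 -0.29145036 -0.21854908] [ 0.02964959 -0.0083342  -0.00657585] 0.05564580699815955
[0.5005, 0.1628] 0.164 [[260.3746144  386.72113924]]
[0.5005, 0.1628] 0.171 [[259.59885283 404.89353255]]
[0.5024, 0.165] 0.164 [[273.74918626 384.21406363]]
[0.5024, 0.165] 0.171 [[273.69319467 402.27613264]]
```

View pics/w6.png

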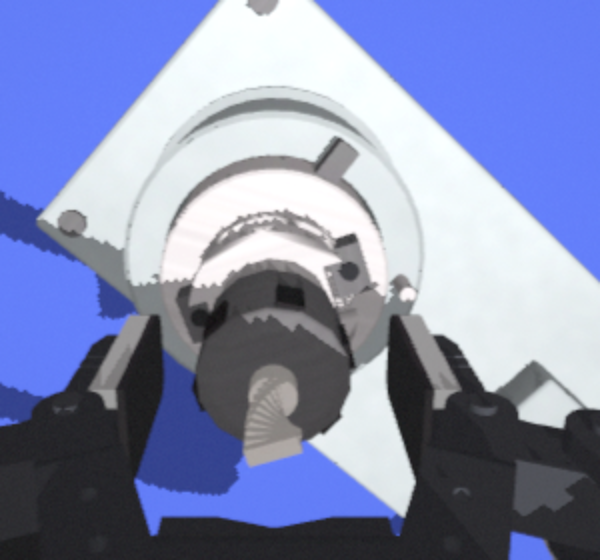

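The dogs sit inside the slots, with their screws at (348,270) and (200,317). The nut top is centred at about (273,371), so the holder is home. Next I compute the axis offset from the TCP so the turn is concentric.

```bash
python3 - <<'E'
from h import *
s=manip.get_state();ci=camera_info("wrist");T=s["position"];M=R.from_quat(s["ee_rot"],scalar_first=True).as_matrix()
im=cv2.imread("pics/w6.png",0)
for v in(364,371,378):
    p=ray(ci,(110+273.5/2,80+v/2),.164); print(v,p,"tool mm",(M.T@(p-T)*1e3).round(1))
c=[.5025,.165,.164];t=np.linspace(0,2*np.pi,90)
q=(proj(ci,np.c_[c[0]+.017*np.cos(t),c[1]+.017*np.sin(t),0*t+.164])-[110,80])*2
print(q.min(0),q.max(0))
E
```

```text
364 [0.49952861 0.16872994 0.164     ] tool mm [  7.1  -1.1 -25.5]
371 [0.50052231 0.16742298 0.164     ] tool mm [  5.5  -1.1 -25.5]
378 [0.50152303 0.16610679 0.164     ] tool mm [  3.8  -1.1 -25.5]
[193.91998478 310.29629371] [354.10689389 452.98346574]
```

```bash

python3 -m crank '{"translation":[[3,0.4,0],[0,0,0],[0,0,0],[0,0,0],[0,0,0],[0,0,0],[0,0,0],[0,0,0]],"roll":[0,0,0,0,0,0,0,0],"fingers":[0.65,0.65,0,0,0,0,0,0]}' 90
python3 -m crank '{"translation":[[0,0,0],[0,0,0],[0,0,0],[0,0,0]],"roll":[0.05,0.05,0,0],"fingers":[0,0,0,0]}' 90
python3 -c "
from h import *
print(manip.get_state()['moment'])"
```

```text
clock: 15.4
position: [0.5028, 0.1659, 0.1384]
ee_rot: [-0.0, 0.444, 0.896, -0.0]
contact_force: [-4.1, -1.8, 4.8]
width: 0.0315
gripper_force: 89.1
clock: 15.8
position: [0.5029, 0.1659, 0.1384]
ee_rot: [-0.0, 0.488, 0.873, -0.0]
contact_force: [-3.5, -2.9, 5.0]
width: 0.0316
gripper_force: 89.4
[-0.4023176   0.62779869 -0.07326336]
```

```bash

python3 -m crank '{"translation":[[0,0,0],[0,0,0],[0,0,0],[0,0,0],[0,0,0],[0,0,0],[0,0,0],[0,0,0]],"roll":[0.05,0.1,0.1,0.1,0.1,0.1,0.1,0],"fingers":[0,0,0,0,0,0,0,0]}' 90
python3 -c "
from h import *
s=manip.get_state();print(s['moment'],s['position'])"
python3 -m crank '{"translation":[[0,0,0],[0,0,0],[0,0,0],[0,0,0]],"roll":[0.05,0.05,0.05,0],"fingers":[0,0,0,0]}' 90
python3 - <<'E'
from h import *
s=manip.get_state();M=R.from_quat(s["ee_rot"],scalar_first=True).as_matrix();print(s["moment"],np.degrees(np.arctan2(M[1,1],M[0,1])))
E
```

```text
clock: 16.6
position: [0.5029, 0.1659, 0.1384]
ee_rot: [-0.0, 0.742, 0.671, -0.001]
contact_force: [-4.3, -3.1, 4.8]
width: 0.0314
gripper_force: 89.4
[-0.45741926  0.54997611 -0.21195372] [0.50286715 0.16587317 0.1384279 ]
clock: 17.0
position: [0.5029, 0.1659, 0.1384]
ee_rot: [-0.0, 0.79, 0.614, -0.001]
contact_force: [-4.0, -2.6, 5.3]
width: 0.0315
gripper_force: 89.4
[-0.47492481  0.6013887  -0.03552898] -14.301129930878608
```

```bash
cat > y.py <<'E'
from h import *
s=manip.get_state();M=R.from_quat(s["ee_rot"],scalar_first=True).as_matrix();print(s["moment"].round(3),"yaw",np.degrees(np.arctan2(M[1,1],M[0,1])).round(2))
E
python3 -m crank '{"translation":[[0,0,0],[0,0,0],[0,0,0]],"roll":[0.04,0.04,0],"fingers":[0,0,0]}' 90; python3 y.py
python3 -m crank '{"translation":[[0,0,0],[0,0,0],[0,0,0]],"roll":[0.02,0.02,0],"fingers":[0,0,0]}' 90; python3 y.py
python3 -m crank '{"translation":[[0,0,0],[0,0,0],[0,0,0]],"roll":[0.02,0.02,0],"fingers":[0,0,0]}' 90; python3 y.py
```

```text
clock: 17.3
position: [0.5029, 0.1659, 0.1384]
ee_rot: [-0.0, 0.813, 0.582, -0.001]
contact_force: [-4.0, -1.2, 5.4]
width: 0.0312
gripper_force: 89.4
[-0.465  0.558  0.015] yaw -18.87
clock: 17.6
position: [0.5028, 0.1659, 0.1384]
ee_rot: [0.0, 0.825, 0.565, -0.001]
contact_force: [-4.3, -2.2, 5.1]
width: 0.0314
gripper_force: 89.4
[-0.435  0.597  0.062] yaw -21.13
clock: 17.9
position: [0.5029, 0.1659, 0.1384]
ee_rot: [0.0, 0.836, 0.549, -0.001]
contact_force: [-4.2, -2.4, 4.7]
width: 0.0317
gripper_force: 89.4
[-0.381  0.615  0.155] yaw -23.42
```

```bash

python3 -m crank '{"translation":[[0,0,0],[0,0,0],[0,0,0]],"roll":[0.02,0.02,0],"fingers":[0,0,0]}' 90; python3 y.py
python3 -m crank '{"translation":[[0,0,0],[0,0,0],[0,0,0]],"roll":[0.02,0.02,0],"fingers":[0,0,0]}' 90; python3 y.py
```

```text
clock: 18.2
position: [0.5028, 0.1658, 0.1384]
ee_rot: [0.0, 0.847, 0.532, -0.001]
contact_force: [-4.0, -3.8, 4.9]
width: 0.0313
gripper_force: 89.4
[-0.376  0.585  0.23 ] yaw -25.69
clock: 18.5
position: [0.5028, 0.1659, 0.1384]
ee_rot: [0.0, 0.856, 0.517, -0.001]
contact_force: [-3.9, -2.3, 4.6]
width: 0.0315
gripper_force: 89.4
[-0.317  0.607  1.312] yaw -27.78
```

```bash
python3 - <<'E'
from h import *
s=manip.get_state();ci=camera_info("wrist");im=get_image("wrist")
cv2.imwrite("pics/w7.png",cv2.resize(cv2.convertScaleAbs(im[80:360,110:410],alpha=1.3),None,fx=2,fy=2))
E
```

```text
(no output)
```

View pics/w7.png

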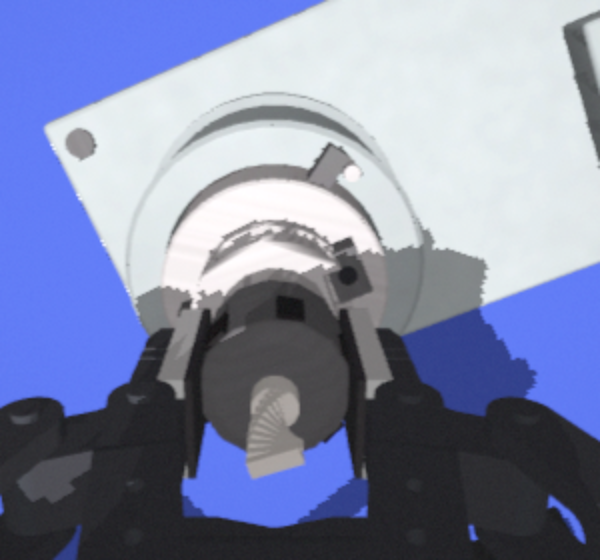

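The lug meets the pin at (350,172), and the moment jumped to 1.3 N m, so it is at the stop. I relax the torque, let go and rise.

```bash

python3 -m crank '{"translation":[[0,0,0],[0,0,0],[0,0,0],[0,0,0],[0,0,0],[0,0,0],[0,0,0]],"roll":[-0.02,0,0,0,0,0,0],"fingers":[0,0,0.8,0.8,0.8,0.8,0.8]}' 90; python3 y.py
python3 -m crank '{"translation":[[0,0,-5],[0,0,-10],[0,0,-20],[0,0,-25],[0,0,-25],[0,0,-25],[0,0,0],[0,0,0]],"roll":[0,0,0,0,0,0,0,0],"fingers":[0.8,0.8,0.8,0.8,0.8,0.8,0.8,0.8]}' 90
python3 -m crank '{"translation":[[-40,0,0],[-40,0,0],[0,0,0],[0,0,0],[0,0,0]],"roll":[0,0,0,0,0],"fingers":[0.8,0.8,0.8,0.8,0.8]}' 90
python3 - <<'E'
from h import *
im=get_image("wrist");ci=camera_info("wrist");c=proj(ci,[.502,.164,.12])[0];print(c)
x0,y0=max(0,int(c[0])-75),max(0,int(c[1])-75)
cv2.imwrite("pics/w8.png",cv2.resize(im[y0:y0+150,x0:x0+150],None,fx=4,fy=4,interpolation=cv2.INTER_CUBIC))
E
```

```text
clock: 19.25
position: [0.5036, 0.1663, 0.1382]
ee_rot: [-0.0, 0.852, 0.523, 0.0]
contact_force: [-0.1, 0.5, -0.3]
width: 0.0685
gripper_force: 0.0
[ 0.021 -0.004 -0.038] yaw -26.93
clock: 20.05
position: [0.5036, 0.1663, 0.2491]
ee_rot: [0.0, 0.852, 0.523, 0.001]
contact_force: [-0.5, -0.4, 0.5]
width: 0.0684
gripper_force: 0.0
clock: 20.55
position: [0.4674, 0.0955, 0.2478]
ee_rot: [-0.0, 0.852, 0.523, -0.0]
contact_force: [0.4, 0.2, -0.6]
width: 0.0683
gripper_force: 0.0
[247.37581732  95.97109924]
```

View pics/w8.png

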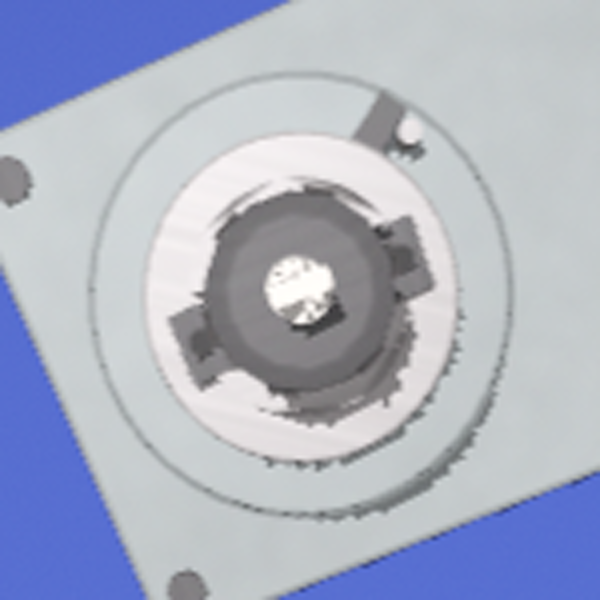

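The dogs, at (205,345) and (405,255), run parallel to the base edge in the slots. The lug is on the pin at (405,130), and the holder stands upright and centred. I hand in.

```bash
python3 -c "
from rig import manip
print(manip.sign_off())"
```

```text
the job is handed in; nothing more can be done
None
```

The end-mill holder is seated home in the spindle, turned clockwise up to the stop and released; the other holders, controller and cutters were not touched; the job is handed in (about 21 s used), with no verdict shown.

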